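# Set a telescopic leg to its orange mark and squeeze its cam lever shut

### The job

With the cam lever still open, turn the leg's swivel head so that its yellow pointer faces squarely across to the white scale and draw the spring-loaded leg out until the pointer stands at the orange mark. Then, holding the leg there, squeeze the black cam lever fully shut against the grip post; do not shut it anywhere short of or beyond the mark. Finish while still holding the leg at the mark, lever squeezed shut in the fingers, because a workmate has yet to fit the safety pin, and leave the tape roll, the book and the screwdriver alone.

Things in the scene. Friction and masses are not known exactly. Their poses are not given: they have to be found in the camera images.
- cradle: Fixed plywood board 430 x 150 x 12 mm (x -210 to 220, y -60 to 90) with a silver tube 32 mm thick along x, axis 30 mm up, x -200 to 0, top 46 mm (black straps 50 mm). Origin on the table under the tube's mouth; x: the way the leg slides out, z up. White scale bar, top 42 mm up, along x at y 56 to 80 mm
- leg (a joint): how far the inner leg is drawn out (m), 0 to 0.15. A spring of 1.6 N (in) to 2.8 N (fully out) always pulls it back in, lever open or shut, so it starts at 0 and must be held; about 0.5 N of friction
- head_grip (a point): point on the upright swivel axis of the head on the leg's end, 90 mm above the table: height for the pinch. At leg value s it is at cradle x = 30 mm + s, y = 0. Axes turn with the head: y runs from lever to post and along the pointer, z up; turned right when parallel to the cradle's. The head swivels +-1.4 rad about z, friction 0.04 N m. Besides post and lever nothing of it rises above 64 mm
- post_face (a point): middle of the outer face of the silver grip post fixed on the head, 15 mm from the swivel axis along the head's +y, 90 mm above the table. Axes as the head's. The post measures 24 mm along x and 12 mm along y (y = 3 to 15), from 54 to 118 mm above the table. It turns and slides with the head but does not give along the cradle's y
- lever_top (a point): outer top edge of the black cam lever (24 mm along x, 8 mm thick, 54 mm long, red patch outside), hinged along the head's x at y = -9 mm, 60 mm above the table. At angle a this edge is at head y = -(9 + 6 cos a + 54 sin a) mm. Shut, the lever stands upright, outer face at y = -15 mm, top 114 mm up: post and shut lever together are 30 mm thick
- lever (a joint): cam lever angle (rad): 0 fully shut, starts open at 0.42 to 0.55, at most 0.6; stays where left. Moving it takes 0.5 N m (10 to 14 N near its upper part). Pinching post and lever without shutting it fully (to about 44 mm) is hold enough to turn and draw the head. As it closes, the middle of the hand must shift along head y so that the post-side finger stays on the post
- pointer (a point): tip of the yellow pointer, 5 mm wide, fixed to the head: 52 mm from the swivel axis along the head's +y, 51 mm above the table
- orange_mark: the wanted length mark: orange clip on the scale bar, 10 mm wide (cradle x), 22 mm long, 3 mm thick. Origin at the middle of its edge nearest the leg, 58 mm from the leg's axis (cradle y), 42 mm above the table; axes parallel to the cradle's. The pointer is at the mark when its tip has the same cradle x
- blue_mark: another clip of the same size and kind, blue: not the wanted one. Which of the two is nearer to the tube varies
- tape_roll: blue roll of tape lying flat, 90 mm across, 25 mm high; leave alone. Origin under its centre
- volume: red bound book lying flat, 130 x 190 x 30 mm; leave alone. Origin under its centre
- screwdriver: screwdriver lying on the bench; leave alone. Origin under its middle

How it is judged:
By the outcome, as a careful person would: the job done as asked, in the order asked, and still so for the second after the job is handed in, while the arm keeps its last pose, push and grip.
It also fails if it takes over 58 s, if anything falls off the work surface, if the arm or the gripper's body presses on something with over 40 N, if the wrist force passes 120 N, or if a joint passes its speed limit or range.

### The arm

A 6-joint arm with a two-finger parallel gripper is mounted at the origin on the work surface. World frame = base frame: x ahead of the robot, y to its left, z up, the work surface at z = 0. Lengths are in m, angles in rad, forces in N, time in s.
With the tool pointing down it reaches from about 0.35 to 0.875 m from the base axis. Payload 4.2 kg.
Tool frame: the origin (TCP) lies at the very end of the fingers, on their centre line; the grasp point (between the pads) lies 19 mm behind it; z points along the fingers, y is the line along which they close (so a half turn about z gives the same grasp; the last joint's range is limited). The gripper opens to 85 mm and grips with 20 to 120 N. Pads are 22 mm wide; open, the fingers measure 114 mm over their backs; the gripper's body (76 mm by 85 mm) begins 54 mm behind the grasp point. The pads swing forward as they close: fully open they stand 13 mm farther back than shut.
Start: joints at [1.385, 0.385, 0.008, 0, -1.194, -0.259], TCP at [0.269, 0.564, 0.231] pointing down, gripper open.
Joint ranges: [-3.14, 3.14], [-1.21, 2.06], [-1.07, 1.41], [-3.16, 2.05], [-2.99, -0.16], [-3.1, 3.1]. Speed limits (rad/s): [2.79, 2.79, 3.14, 3.14, 3.14, 3.14].

### API

Orientations are given as a 3x3 rotation matrix whose columns are the frame's x, y, z axes.
In Python, from bench import manip, eyes gives the robot as it stands.
- The arm moves only by the tool carry_out, never from a script. Its argument "increments" is text: rows parted by semicolons, each of 7 numbers parted by spaces: the turn, a rotation vector about the tool's x, y, z in degrees, then the shift along the tool's x, y, z in units of 30 mm (1.0 is 30 mm), then the finger opening in mm, from 0 to 85.4. In form: wx wy wz tx ty tz gripper; .... A call has 1 to 12 rows; each row shifts and turns the commanded pose from where the row before left it, along the tool's axes as they then stand; what a row does not reach is not made up. A row lasts 1/10 s, in which the tool goes at most 50 mm and 8.59 degrees, less where a joint would pass 70% of its speed; a pose out of reach is approached as far as the arm can. A call is refused whole if a number of a shift passes 1 or a number of a turn 8.59, either way. A call with a gripper value outside its range is refused whole. The fingers move at their own pace and stop on an object; "grip_force" is the grip in N (left out, the last holds). Time passes only in rows, so rows that do not move let the fingers close. It gives the time, the measured TCP pose, the force, the opening and the grip force at its end, in the units of the state.
- manip.state(): the state, without advancing time (a new reading comes with each control period).
- eyes.get_image(name): name is "scene" or "top"; returns the picture (384x512x3 uint8, blue, green, red); there is no depth.
- eyes.get_calibration(name): a dict with "mtx" (3x3 intrinsics, pixels), "rvec" (rotation vector, rad) and "tvec" (3), from world to camera coordinates, as OpenCV has them. Camera axes: x right, y down, z forward; pixel columns grow to the right and rows downward; lengths in m; the calibration is good to about 2 mm. A picture is of the moment at which its call begins. get_calibration takes no time and is no camera call.
- manip.finish_job(): hands the job in; it is judged then, once.
The state is a dict: "time": time; "joints": joint angles; "qvel": joint speeds; "joint_torque": joint torques, N m; "tool_pos": TCP position; "orientation": TCP orientation; "contact_force": force on the tool from outside, world axes, zero at the start; "torque": the same for the moment, N m; "opening": finger opening in m; "finger_force": force on a finger pad.
Only numpy, scipy, OpenCV 4.12 (cv2) and the standard library are available. Lean on these libraries where they do the work, as an engineer would, in place of code of your own. Each camera call takes 0.05 s, during which the arm holds its last target. There are 200 camera calls.

## Working session

There is one attempt and no reset: what is moved stays moved. The work goes in short steps, Python scripts to look and compute and a tool call to move; the robot and the scene stay as the last step left them, time stands still between calls to the robot, and variables do not carry over. Pictures are saved under pics/ and viewed, at most 10 in all, crops included, and the job is handed in when it is done.

Besides the shell and the picture viewer there is one more tool, called after ">>>" as name(argument=value, ...) on one line, values as JSON. carry_out: Moves the arm, as the interface text tells. Its arguments: {"type":"object","properties":{"increments":{"type":"string"},"grip_force":{"type":"number"}},"required":["increments"]}

```bash
mkdir -p pics; python3 - <<'E'
from bench import manip, eyes
import cv2
for n in("scene","top"):
    cv2.imwrite(f"pics/{n}0.png",eyes.get_image(n))
    print(n,eyes.get_calibration(n))
print(manip.state())
E
```

```text
scene {'mtx': array([[467.60439726,   0.        , 248.41226645],
       [  0.        , 467.60439726, 190.26883789],
       [  0.        ,   0.        ,   1.        ]]), 'rvec': array([ 0.99161564,  2.50465531, -0.95712315]), 'tvec': array([ 0.34179852, -0.27750314,  1.23877911])}
top {'mtx': array([[369.09298974,   0.        , 252.29526762],
       [  0.        , 369.09298974, 193.77734812],
       [  0.        ,   0.        ,   1.        ]]), 'rvec': array([ 2.17678926, -2.2066815 ,  0.07704758]), 'tvec': array([0.1353416 , 0.57115944, 0.77525542])}
{'time': 0.1, 'joints': array([ 1.38456940e+00,  3.85483886e-01,  6.77854526e-03, -4.43488679e-04,
       -1.19402183e+00, -2.58608676e-01]), 'qvel': array([-0.00187363, -0.00040866,  0.00311133,  0.00228812, -0.00164902,
        0.00034806]), 'joint_torque': array([-5.66149756e-04, -3.93321025e+01,  1.88928473e+01,  4.19796824e+00,
       -2.63265581e-03,  5.31983673e-06]), 'tool_pos': array([0.26869632, 0.56371562, 0.23033346]), 'orientation': array([[ 9.02611059e-01, -4.30456379e-01, -7.62744147e-04],
       [-4.30457044e-01, -9.02609227e-01, -1.82107012e-03],
       [ 9.54313468e-05,  1.97204662e-03, -9.99998051e-01]]), 'contact_force': array([-0.46412931, -0.56995144, -0.46498375]), 'torque': array([-0.00722   ,  0.01172921,  0.01916405]), 'finger_force': 0.0, 'opening': 0.08485918969978432}
```

View pics/scene0.png

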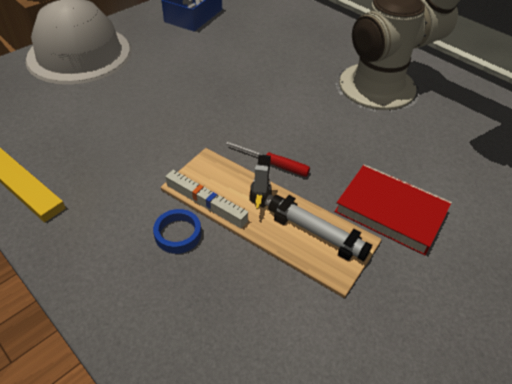

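View pics/top0.png

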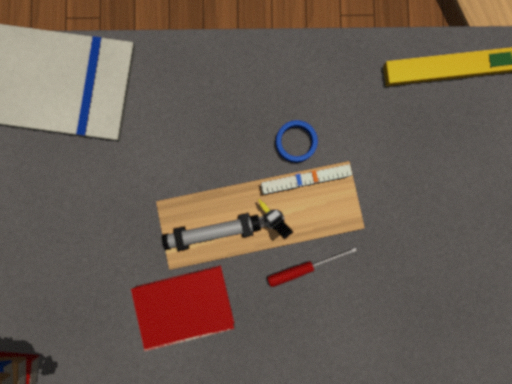

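The top view shows the tube along about (165,240)→(258,222), with the head at about (275,218). The pointer tip is near (260,204), the lever near (287,230), the blue clip at (299,180) and the orange clip at (315,177). The book and screwdriver lie below the board, and the tape roll is above the scale.

```bash
cat > h.py <<'E'
import numpy as np, cv2
from bench import manip, eyes
C={n:eyes.get_calibration(n) for n in("scene","top")}
def ray(n,uv):
    c=C[n];R=cv2.Rodrigues(c["rvec"])[0]
    p=cv2.undistortPoints(np.array(uv,float).reshape(-1,1,2),c["mtx"],None)[:,0]
    d=np.c_[p,np.ones(len(p))]@R
    return -R.T@c["tvec"],d
def onz(n,uv,z):
    o,d=ray(n,uv); return o+d*((z-o[2])/d[:,2])[:,None]
def proj(n,P):
    c=C[n];return cv2.projectPoints(np.array(P,float).reshape(-1,1,3),c["rvec"],c["tvec"],c["mtx"],None)[0][:,0]
def two(a,b):
    (o1,d1),(o2,d2)=ray("top",[a]),ray("scene",[b])
    t=np.linalg.lstsq(np.c_[d1[0],-d2[0]],o2-o1,rcond=None)[0]
    p,q=o1+t[0]*d1[0],o2+t[1]*d2[0]; return (p+q)/2,np.linalg.norm(p-q)
def mask(im,lo,hi,box=None):
    m=cv2.inRange(cv2.cvtColor(im,cv2.COLOR_BGR2HSV),lo,hi)
    if box:
        k=np.zeros_like(m);x0,y0,x1,y1=box;k[y0:y1,x0:x1]=1;m*=k
    return m
def cen(m):
    M=cv2.moments(m,True);return (M["m10"]/M["m00"],M["m01"]/M["m00"]) if M["m00"] else None,M["m00"]
E
python3 - <<'E'
from h import *
im={n:cv2.imread(f"pics/{n}0.png") for n in C}
boxes={"top":(150,155,372,275),"scene":(155,145,385,298)}
for n in C:
    m=mask(im[n],(8,70,90),(22,200,255),boxes[n])
    h=cv2.convexHull(np.vstack(max(cv2.findContours(m,0,2)[0],key=cv2.contourArea) if n=="top" else [c for c in cv2.findContours(m,0,2)[0] if cv2.contourArea(c)>100]))
    if n=="top":
        print("top",h[:,0].tolist())
    W=onz(n,h[:,0],.012)[:,:2].astype(np.float32)
    r=cv2.minAreaRect(W);print(n,r,cv2.boxPoints(r).tolist())
    for nm,lo,hi in(("orange",(3,150,120),(14,255,255)),("blue",(105,120,60),(125,255,255)),("yellow",(22,150,120),(34,255,255))):
        b=boxes[n]; 
        if n=="scene": b=(165,165,300,225)
        elif nm=="blue": b=(250,165,352,196)
        mm=mask(im[n],lo,hi,b);c,a=cen(mm);print(n,nm,c,a, onz(n,[c],.045 if nm!="yellow" else .051)[0] if c else "")
c=cv2.resize(im["top"][155:275,150:370],None,fx=3.5,fy=3.5,interpolation=2)
d=cv2.resize(im["scene"][145:265,155:375],None,fx=3.5,fy=3.5,interpolation=2)
cv2.imwrite("pics/ct.png",c[:300*1]) if 0 else cv2.imwrite("pics/ct.png",c)
cv2.imwrite("pics/cs.png",d)
E
```

```text
scene ((0.5332152843475342, 0.1120714321732521), (0.15584918856620789, 0.43102481961250305), 10.868517875671387) [[0.41605234146118164, 0.3090249300003052], [0.4973245859146118, -0.11426835507154465], [0.6503782272338867, -0.08488206565380096], [0.5691059827804565, 0.33841121196746826]]
scene orange (197.71428571428572, 188.59183673469389) 49.0 [ 0.60840726 -0.00213879  0.045     ]
scene blue (188.37943262411346, 211.68085106382978) 282.0 [0.65868128 0.03149913 0.045     ]
scene yellow (258.06666666666666, 200.11666666666667) 60.0 [0.54598238 0.10348916 0.051     ]
top [[349, 161], [350, 162], [356, 188], [361, 210], [364, 224], [364, 228], [362, 229], [353, 231], [221, 259], [178, 268], [173, 269], [169, 269], [168, 268], [167, 264], [165, 254], [160, 228], [157, 212], [156, 206], [156, 201], [157, 200], [161, 199], [242, 182], [266, 177], [319, 166], [344, 161]]
top ((0.5287507176399231, 0.11186983436346054), (0.15277552604675293, 0.43228664994239807), 11.060958862304688) [[0.41231414675712585, 0.30934277176856995], [0.49524974822998047, -0.11491356790065765], [0.645187258720398, -0.08560310304164886], [0.5622516870498657, 0.33865323662757874]]
top orange (314.3809523809524, 177.57142857142858) 42.0 [ 0.6033065  -0.00209351  0.045     ]
top blue (298.51724137931035, 179.17241379310346) 29.0 [0.60039364 0.03105277 0.045     ]
top yellow (263.5416666666667, 206.06944444444446) 72.0 [0.54520683 0.1049953  0.051     ]
```

View pics/ct.png

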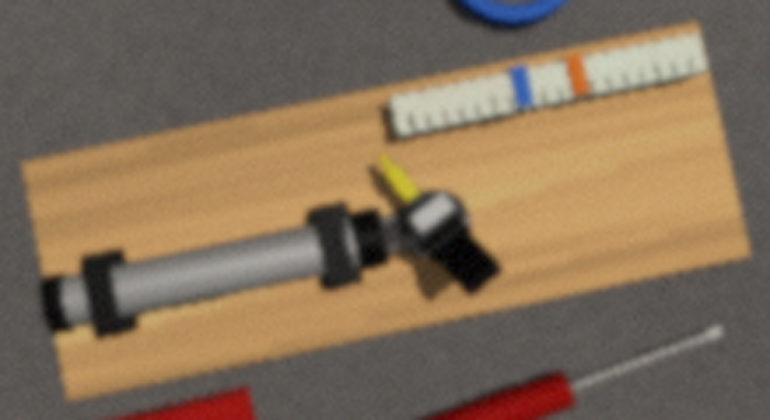

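View pics/cs.png

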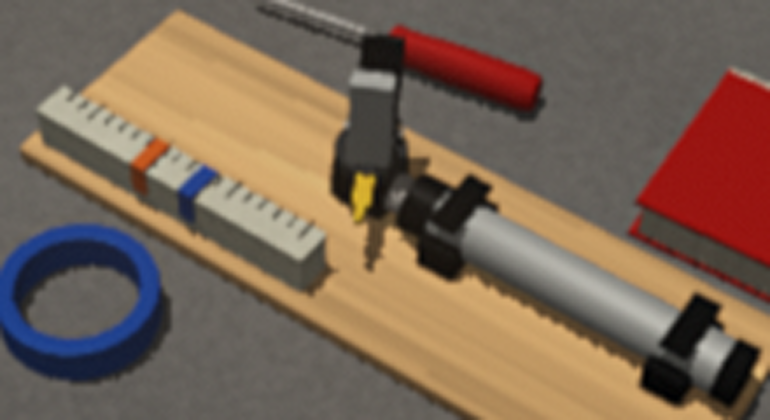

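The crops show the orange clip (top pixel about (314,177)) as the farther one from the tube, and the blue one nearer. The head is turned about 27° towards the tube: the post top is near top pixel (273.7,215.6) and the lever top near (287,231).

```bash
cat >> h.py <<'E'
th=np.radians(11.0);X=np.array([np.sin(th),-np.cos(th)]);Y=np.array([np.cos(th),np.sin(th)])
O=np.array([.5287,.1119])-.005*X-.015*Y
def cr(p): d=np.asarray(p)[:2]-O; return np.round(1000*np.array([d@X,d@Y]),1)
def wo(x,y): return O+X*x/1e3+Y*y/1e3
E
python3 - <<'E'
from h import *
im=cv2.imread("pics/top0.png");sc=cv2.imread("pics/scene0.png")
m=mask(im,(22,130,90),(36,255,255),(250,195,280,225));v,u=np.nonzero(m)
W=onz("top",np.c_[u,v],.051)[:,:2];c=W.mean(0);d=np.linalg.svd(W-c)[2][0];d*=np.sign(d[0])
ax=wo(30,0)
print("O",O,"axis",ax,cr(c),"pca ang",np.degrees(np.arctan2(d[1],d[0])),"axis->centroid",np.degrees(np.arctan2(*(c-ax)[::-1])))
print("tip",cr(c+d*((W-c)@d).max()),"len",np.linalg.norm(c+d*((W-c)@d).max()-ax))
print("post top",cr(onz("top",[(273.7,215.6)],.118)[0]),"lever top",cr(onz("top",[(286.6,230.7)],.109)[0]))
for nm,lo,hi in(("orange",(3,130,100),(14,255,255)),("blue",(105,120,60),(125,255,255))):
    mm=mask(im,lo,hi,(290,165,330,195));print(nm,cr(onz("top",[cen(mm)[0]],.045)[0]))
# tube: silver row centre & scale far corners via scene triangulation
mo=mask(im,(3,130,100),(14,255,255),(290,165,330,195));ms=mask(sc,(3,130,100),(14,255,255),(165,165,225,225))
print("orange 2view",two(cen(mo)[0],cen(ms)[0]))
p,_=two(cen(mo)[0],cen(ms)[0]);print(cr(p))
E
```

```text
O [0.51302155 0.113946  ] axis [0.51874582 0.08449719] [15.2 29.6] pca ang 37.593819022088006 axis->centroid 37.64634580573057
tip [ 7.3 45.3] len 0.05065790222727473
post top [27.1  7. ] lever top [ 45.6 -25.9]
orange [132.1  70.6]
blue [98. 70.]
orange 2view (array([ 0.60794888, -0.00272556,  0.04411424]), np.float64(0.0008626286274638733))
[132.6  70.9]
```

>>> carry_out(increments="0 0 0 0.95 0.75 0 85;0 0 0 0.95 0.75 0 85;0 0 0 0.95 0.75 0 85;0 0 0 0.95 0.75 0 85;0 0 0 0.95 0.75 0 85;0 0 0 0.95 0.75 0 85;0 0 0 0.95 0.75 0 85;0 0 0 0.95 0.75 0 85;0 0 0 0.95 0.75 0 85;0 0 0 0.95 0.75 0 85;0 0 0 0.95 0.75 0 85;0 0 0 0.95 0.75 0 85", grip_force=40)

```text
time: 1.3
tool_pos: [0.4616, 0.1718, 0.2311]
orientation: [[0.903, -0.43, -0.001], [-0.43, -0.903, -0.0], [-0.0, 0.0, -1.0]]
contact_force: [0.5, 0.6, 0.7]
opening: 0.0848
finger_force: 0.0
```

>>> carry_out(increments="0 0 0 0.93 0.73 0 85;0 0 0 0.93 0.73 0 85;0 0 0 0.93 0.73 0 85;0 0 6.7 0 0 0 85;0 0 6.7 0 0 0 85;0 0 6.7 0 0 0 85;0 0 6.7 0 0 0 85;0 0 0 0 0 0 85;0 0 0 0 0 0 85")

```text
time: 2.2
tool_pos: [0.5085, 0.0779, 0.231]
orientation: [[0.614, -0.79, -0.001], [-0.79, -0.614, -0.0], [-0.0, 0.001, -1.0]]
contact_force: [0.7, 0.5, -0.1]
opening: 0.0851
finger_force: 0.0
```

>>> carry_out(increments="0 0 0 0 0 0.66 85;0 0 0 0 0 0.66 85;0 0 0 0 0 0.66 85;0 0 0 0 0 0.66 85;0 0 0 0 0 0.66 85;0 0 0 0 0 0.66 85;0 0 0 0 0 0.66 85;0 0 0 0 0 0.66 85;0 0 0 0 0 0 85;0 0 0 0 0 0 85")

```text
time: 3.2
tool_pos: [0.5089, 0.078, 0.0731]
orientation: [[0.613, -0.79, -0.0], [-0.79, -0.613, -0.0], [0.0, 0.0, -1.0]]
contact_force: [-0.1, 0.3, 1.2]
opening: 0.0848
finger_force: 0.0
```

```bash
python3 - <<'E'
from h import *
a=eyes.get_image("top")[155:275,190:330];b=eyes.get_image("scene")[120:240,190:330]
cv2.imwrite("pics/p1.png",cv2.resize(np.hstack([a,b]),None,fx=2.8,fy=2.8,interpolation=2))
E
```

```text
(no output)
```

View pics/p1.png

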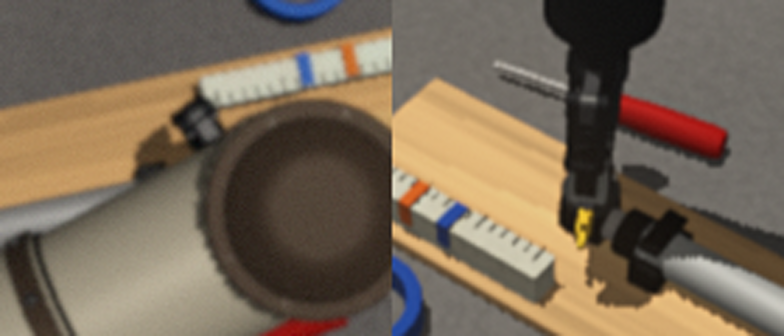

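The top view is hidden by the hand. The scene view shows the fingers straddling post and lever, with the pointer and both clips still visible.

>>> carry_out(increments="0 0 0 0 0 0 60;0 0 0 0 0 0 60;0 0 0 0 0 0 60;0 0 0 0 0 0 60;0 0 0 0 0 0 55;0 0 0 0 0 0 55;0 0 0 0 0 0 55", grip_force=30)

```text
time: 4.0
tool_pos: [0.5075, 0.0771, 0.0731]
orientation: [[0.612, -0.791, -0.003], [-0.791, -0.612, -0.001], [-0.0, 0.003, -1.0]]
contact_force: [-4.6, -2.5, 5.9]
opening: 0.0555
finger_force: 13.0
```

>>> carry_out(increments="0 0 0 0 -0.05 0 52;0 0 0 0 -0.05 0 49;0 0 0 0 -0.04 0 46;0 0 0 0 -0.03 0 44;0 0 0 0 0 0 44;0 0 0 0 0 0 44")

```text
time: 4.6
tool_pos: [0.512, 0.0805, 0.0748]
orientation: [[0.612, -0.791, -0.001], [-0.791, -0.612, -0.001], [0.0, 0.002, -1.0]]
contact_force: [-7.5, -1.3, 14.8]
opening: 0.044
finger_force: 11.2
```

>>> carry_out(increments="0 0 4.45 -0.02 0 -0.02 44;0 0 4.45 -0.02 0 -0.02 44;0 0 4.45 -0.02 0 -0.02 44;0 0 4.45 -0.02 0 0 44;0 0 4.45 -0.02 0 0 44;0 0 4.45 -0.02 0 0 44;0 0 0 0 0 0 44;0 0 0 0 0 0 44")

```text
time: 5.4
tool_pos: [0.5108, 0.0837, 0.075]
orientation: [[0.193, -0.981, -0.001], [-0.981, -0.193, -0.001], [0.001, 0.001, -1.0]]
contact_force: [-1.7, -2.1, 5.5]
opening: 0.0446
finger_force: 12.1
```

```bash
cat > see.py <<'E'
from h import *
import sys
im=eyes.get_image("scene");s=manip.state();print("tcp cradle",cr(s["tool_pos"]),s["tool_pos"][2],"yawerr",np.degrees(np.arctan2(-s["orientation"][1,1],-s["orientation"][0,1]))-11)
m=mask(im,(22,130,90),(36,255,255),(150,150,300,235));v,u=np.nonzero(m)
if len(u)>5:
    W=onz("scene",np.c_[u,v],.051)[:,:2];Cc=np.array([cr(w) for w in W]);c=Cc.mean(0);d=np.linalg.svd(Cc-c)[2][0];d*=np.sign(d[1])
    print("yellow n",len(u),"cen",c,"dir deg from y",np.degrees(np.arctan2(d[0],d[1])),"tip",c+d*((Cc-c)@d).max(), "far 10%",Cc[Cc[:,1]>Cc[:,1].max()-4].mean(0))
m=mask(im,(3,130,100),(14,255,255),(165,165,225,225));v,u=np.nonzero(m);P=np.array([cr(w) for w in onz("scene",np.c_[u,v],.045)]);print("orange",P.mean(0),P.min(0),P.max(0))
cv2.imwrite(f"pics/{sys.argv[1]}.png",cv2.resize(im[130:250,150:330],None,fx=4,fy=4,interpolation=2))
E
python3 see.py p2
```

```text
tcp cradle [29.2 -7.9] 0.07495246788307784 yawerr 0.10319987330228209
yellow n 59 cen [32.00847458 34.05762712] dir deg from y -3.1329092654145847 tip [31.02731205 51.98359611] far 10% [31.24 50.12]
orange [131.4015873   74.29206349] [120.7  59. ] [138.   94.7]
```

View pics/p2.png

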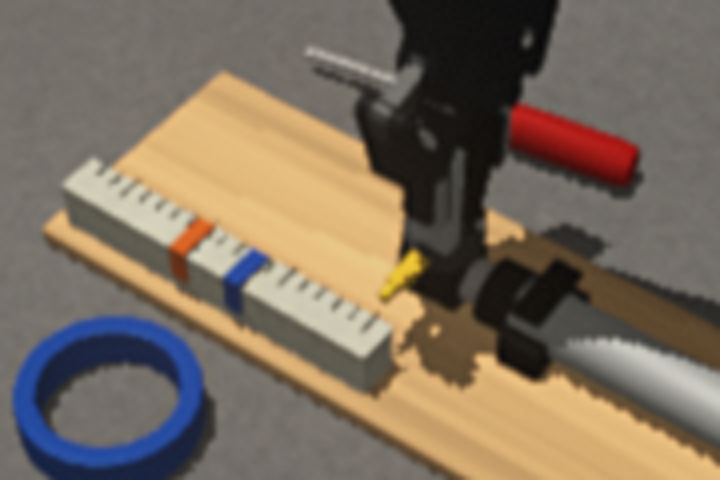

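The pointer now faces the scale squarely, at crop (400,275). I'll draw it out about 101 mm.

>>> carry_out(increments="0 0 0 0.28 0 0 44;0 0 0 0.28 0 0 44;0 0 0 0.28 0 0 44;0 0 0 0.28 0 0 44;0 0 0 0.28 0 0 44;0 0 0 0.28 0 0 44;0 0 0 0.28 0 0 44;0 0 0 0.28 0 0 44;0 0 0 0.28 0 0 44;0 0 0 0.28 0 0 44;0 0 0 0.28 0 0 44;0 0 0 0.28 0 0 44")

```text
time: 6.65
tool_pos: [0.53, -0.0144, 0.075]
orientation: [[0.193, -0.981, -0.001], [-0.981, -0.193, 0.001], [-0.001, 0.001, -1.0]]
contact_force: [-4.6, 2.1, 6.3]
opening: 0.0443
finger_force: 11.9
```

>>> carry_out(increments="0 0 0 0 0 0 44;0 0 0 0 0 0 44;0 0 0 0 0 0 44")

```text
time: 6.95
tool_pos: [0.53, -0.0144, 0.075]
orientation: [[0.193, -0.981, -0.001], [-0.981, -0.193, 0.0], [-0.0, 0.001, -1.0]]
contact_force: [-4.1, 1.2, 5.8]
opening: 0.0442
finger_force: 12.0
```

```bash
python3 see.py p3
```

```text
tcp cradle [129.2  -7.9] 0.07497564762471269 yawerr 0.11304182904834725
yellow n 48 cen [131.68333333  34.43958333] dir deg from y -4.368694543368476 tip [130.39122711  51.35280713] far 10% [131.05  49.7 ]
orange [132.13684211  72.36666667] [127.1  59. ] [138.   91.9]
```

View pics/p3.png

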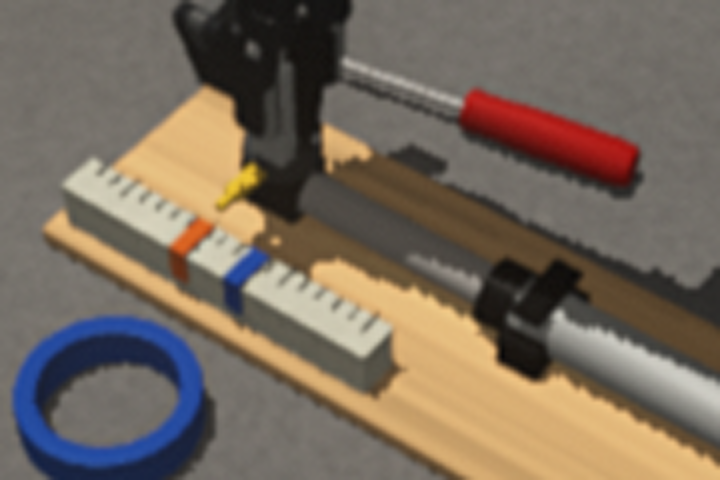

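The pointer stands just short of the orange clip, with its tip at crop (220,207) and the clip at (190,245). I'll refine the difference within the one camera.

```bash
python3 - <<'E'
from h import *
sc=eyes.get_image("scene");tp=eyes.get_image("top")
def pts(n,im,lo,hi,box,z):
    v,u=np.nonzero(mask(im,lo,hi,box));return np.array([cr(w) for w in onz(n,np.c_[u,v],z)]).reshape(-1,2)
for nm,lo,hi in(("orange",(3,130,100),(14,255,255)),("blue",(105,120,60),(125,255,255))):
  for n,im,b in(("scene",sc,(165,165,225,225)),("top",tp,(285,165,330,195))):
    P=pts(n,im,lo,hi,b,.045)
    if len(P)<4: print(nm,n,len(P));continue
    for y0,y1 in((57,66),(66,75),(57,79)):
        Q=P[(P[:,1]>y0)&(P[:,1]<y1)];print(nm,n,(y0,y1),len(Q),Q.mean(0).round(1) if len(Q) else "", (Q[:,0].min(),Q[:,0].max()) if len(Q) else"")
for n,im,b in(("scene",sc,(150,150,300,235)),("top",tp,(270,160,340,215))):
    P=pts(n,im,(20,110,70),(38,255,255),b,.051);print("yellow",n,len(P))
    if len(P):
      for y0 in range(16,60,6):
        Q=P[(P[:,1]>y0)&(P[:,1]<=y0+6)]
        if len(Q):print(y0,len(Q),Q.mean(0).round(1),Q[:,0].min(),Q[:,0].max())
# tape/tube mouth check : board ends in scene and top printed earlier
cv2.imwrite("pics/p4.png",cv2.resize(tp[150:240,250:380],None,fx=5,fy=5,interpolation=2))
E
```

```text
orange scene (57, 66) 16 [133.1  62.3] (np.float64(128.1), np.float64(138.0))
orange scene (66, 75) 18 [132.3  70.2] (np.float64(127.7), np.float64(137.7))
orange scene (57, 79) 42 [132.6  68.5] (np.float64(127.6), np.float64(138.0))
orange top (57, 66) 18 [133.1  61.7] (np.float64(128.8), np.float64(137.4))
orange top (66, 75) 18 [131.8  70.7] (np.float64(127.9), np.float64(136.1))
orange top (57, 79) 44 [132.3  68.2] (np.float64(127.9), np.float64(137.4))
blue scene (57, 66) 11 [98.1 63. ] (np.float64(94.4), np.float64(102.4))
blue scene (66, 75) 17 [98.4 70.4] (np.float64(94.2), np.float64(102.3))
blue scene (57, 79) 36 [98.3 69.6] (np.float64(94.2), np.float64(102.4))
blue top (57, 66) 8 [97.8 62.9] (np.float64(95.3), np.float64(100.3))
blue top (66, 75) 13 [98.1 70.6] (np.float64(95.0), np.float64(101.1))
blue top (57, 79) 27 [98.  69.3] (np.float64(95.0), np.float64(101.1))
yellow scene 71
16 6 [134.5  19.7] 130.9 137.6
22 15 [131.3  24.9] 125.7 137.5
28 15 [131.3  31. ] 123.9 137.2
34 14 [131.1  36.9] 125.3 136.9
40 12 [130.7  42.7] 125.2 135.0
46 8 [131.1  48.9] 128.2 134.8
52 1 [131.3  52.4] 131.3 131.3
yellow top 26
34 5 [129.9  38.5] 127.3 131.8
40 9 [129.   42.8] 125.7 132.2
46 9 [129.6  49. ] 127.0 132.4
52 3 [129.9  53.2] 128.4 130.8
```

View pics/p4.png

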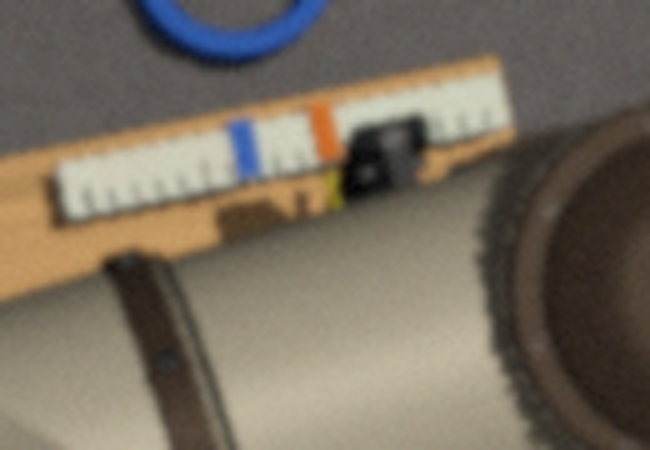

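Same-camera comparison puts the mark about 1.5–2 mm further out. I'll nudge +1.8 mm, then shut the lever, shifting along −tool y as it closes.

>>> carry_out(increments="0 0 0 0.03 0 0 44;0 0 0 0.03 0 0 44;0 0 0 0 0 0 44;0 0 0 0 0 0 44")

```text
time: 7.5
tool_pos: [0.5303, -0.016, 0.075]
orientation: [[0.193, -0.981, -0.001], [-0.981, -0.193, 0.0], [-0.001, 0.001, -1.0]]
contact_force: [-4.0, 1.9, 6.1]
opening: 0.0446
finger_force: 11.9
```

```bash
python3 see.py p5
```

```text
tcp cradle [130.8  -7.8] 0.07497798345611151 yawerr 0.12100165072070013
yellow n 48 cen [133.02083333  33.7       ] dir deg from y -2.798017496737782 tip [132.21165555  50.25658352] far 10% [133.15   48.675]
orange [132.22678571  72.01785714] [127.3  59. ] [138.   85.9]
```

>>> carry_out(increments="0 0 0 0 -0.04 -0.01 42;0 0 0 0 -0.04 -0.01 40;0 0 0 0 -0.04 -0.01 37;0 0 0 0 -0.04 -0.01 35;0 0 0 0 -0.04 -0.01 32;0 0 0 0 -0.04 -0.01 30;0 0 0 0 0 0 28;0 0 0 0 0 0 28", grip_force=40)

```text
time: 8.35
tool_pos: [0.5375, -0.0145, 0.077]
orientation: [[0.193, -0.981, -0.001], [-0.981, -0.193, 0.0], [-0.0, 0.001, -1.0]]
contact_force: [-2.9, 1.9, 7.2]
opening: 0.029
finger_force: 39.2
```

```bash
python3 see.py p6
```

```text
tcp cradle [130.8  -0.5] 0.07696628701285263 yawerr 0.1233131283657034
yellow n 49 cen [132.93877551  33.55918367] dir deg from y -2.2373951249503614 tip [132.28595821  50.26819557] far 10% [133.15   48.675]
orange [132.10877193  72.34561404] [125.5  59. ] [138.   90.7]
```

>>> carry_out(increments="0 0 0 0 0 0 25;0 0 0 0 0 0 25;0 0 0 0 0 0 25;0 0 0 0 0 0 25;0 0 0 0 0 0 25", grip_force=50)

```text
time: 8.9
tool_pos: [0.5376, -0.0145, 0.0771]
orientation: [[0.193, -0.981, -0.001], [-0.981, -0.193, 0.0], [-0.0, 0.001, -1.0]]
contact_force: [-2.6, 1.7, 6.3]
opening: 0.0285
finger_force: 49.6
```

```bash
python3 see.py p7
```

```text
tcp cradle [130.8  -0.4] 0.07703392791072716 yawerr 0.13032506199135518
yellow n 50 cen [132.766  34.182] dir deg from y -2.906020118748552 tip [131.95076093  50.241661  ] far 10% [132.5   48.54]
orange [132.08070175  72.38070175] [123.9  59. ] [138.   92.7]
```

View pics/p7.png

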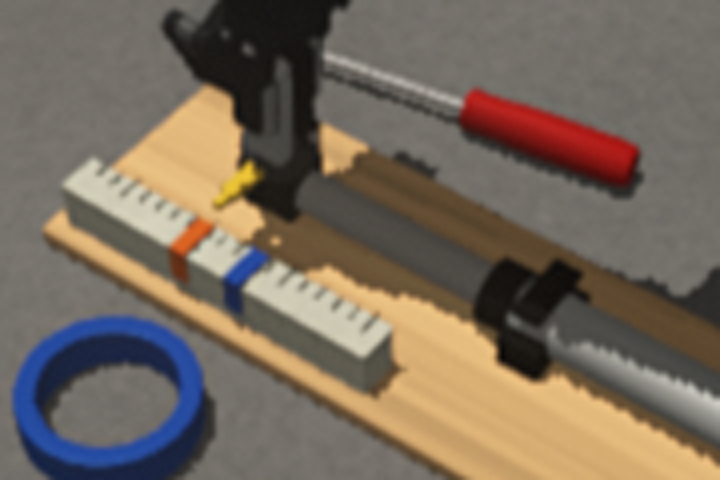

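The pointer tip at crop (217,205) lines up with the orange clip at (190,245), and post and lever are squeezed together. I'll hand it in.

```bash
python3 -c "
from bench import manip
print(manip.finish_job())"
```

```text
the job is handed in; nothing more can be done
None
```

The job is handed in at about 9 s: the head is squared to the scale, the pointer stands at the orange mark to within about 1 mm by camera, and the lever is squeezed shut (fingers 28.5 mm apart at 50 N), with the arm still holding the leg there.

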